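# Find the roller's heavy side

### The arm

A 6-joint arm with a two-finger parallel gripper is mounted at the origin on the work surface. World frame = base frame: x ahead of the robot, y to its left, z up, the work surface at z = 0. Lengths are in mm, angles in rad, forces in N, time in s.
With the tool pointing down it reaches from about 400 to 925 mm from the base axis. Payload 12.5 kg.
Tool frame: the origin (TCP) lies on the mounting face of the last link; the fingertips stand 190 mm ahead of it and the grasp point (between the pads) lies 171 mm ahead of it; x points along the fingers, y is the direction in which the jaws open and shut, and the axes are right-handed (so a half turn about x gives the same grasp; the last joint's range is limited). The gripper opens to 95 mm and grips with 3 to 60 N. Pads are 20 mm wide; open, the fingers measure 119 mm over their backs; the gripper's body (75 mm by 180 mm) begins 59 mm behind the grasp point.
Start: joints at [1, 0.491, 1.559, -0, 1.092, -0.106], TCP at [280.13, 558.706, 404.761] pointing down, gripper open.
Joint ranges: [-3.1, 3.1], [-0.84, 2.19], [0.05, 2.79], [-1.13, 4.28], [0.06, 2.93], [-2.69, 2.69]. Speed limits (rad/s): [2.22, 2.22, 2.79, 3.14, 3.14, 3.14].

### API

Orientations are given as [roll, pitch, yaw] about the fixed x, y, z axes, in that order (R = Rz(yaw) Ry(pitch) Rx(roll)).
In Python, from cell import env, eyes gives the robot as it stands. The module is installed in compiled form; this text tells all that it offers.
- The arm moves only by the tool jog_arm, never from a script. Its argument "deltas" is one flat list of numbers, 7 for each row, row after row: the shift along the tool's x, y, z in mm, then the turn, a rotation vector about the tool's x, y, z in rad, then the opening, from 0 (shut) to 1 (fully open). A call has 1 to 10 rows; each row shifts and turns the pose as measured when the row begins, along the tool's axes as they then stand; what a row does not reach is not made up. A row lasts 1/8 s, in which the tool goes at most 62.5 mm and 10.7 degrees, less where a joint would pass 70% of its speed; a pose out of reach is approached as far as the arm can. A call is refused whole if a number of a shift passes 62.5 or a number of a turn 0.188, either way. A call with a gripper value outside its range is refused whole. The fingers move at their own pace and stop on an object; the grip force is fixed at half the most. Time passes only in rows, so rows that do not move let the fingers close. It gives the time, the measured TCP pose, the force and the opening at its end, in the units of the state.
- env.state(): the state, without advancing time (a new reading comes with each control period).
- eyes.read_camera(name): name is "side" or "top" or "wrist"; returns a dict with "image" (400x640x3 uint8, red, green, blue), "fovy" (degrees; the focal length in pixels is half the picture's height over the tangent of half this angle, whatever the lens; pixels are square), "cx", "cy" (the principal point, pixels), "dist" ([k1, k2, p1, p2, k3] as OpenCV has them; the pictures are not rectified), "world_from_camera" (4x4, takes a point from camera to world coordinates). Camera axes: x right, y up, looking along -z (the intrinsics and any distortion apply to the point x, -y, -z); pixel columns grow to the right and rows downward; lengths in mm; the calibration is good to about 2 mm. A picture is of the moment at which its call begins. There is no depth.
- env.job_done(): hands the job in, once; it reports no verdict.
The state is a dict: "t": time; "joints": joint angles; "qvel": joint speeds; "tau": joint torques, N m; "eef_pos": TCP position; "tcp_rot": TCP orientation; "ft_force": force on the tool from outside, world axes, zero at the start; "moment": the same for the moment, N m; "opening": opening from 0.0 (shut) to 1.0 (fully open).
Only numpy, scipy, OpenCV 4.12 (cv2) and the standard library are available. Lean on these libraries where they do the work, as an engineer would, in place of code of your own. Each camera call takes 0.05 s, during which the arm holds its last target.

### The job

A roller that needs balancing is parked under the clear guard of the balancing stand. Pull its white carriage out by the black post, all the way to the front stop, then turn the roller by its orange crank handle to feel which side is heavy, and finish while holding: the gripper stays closed on the orange handle, keeping the roller still with its heavy side straight down. Leave the jars, the battery cell, the plates and the wrench where they are.

Things in the scene. Friction and masses are not known exactly. Their poses are not given: they have to be found in the camera images.
- stand: Fixed balancing stand, 400 x 160 mm base; place and yaw vary. Origin on the table, right below point axle when the carriage is at the front stop. x along the rails, away from the robot; y left; z up. Clear guard roof at x +90 to +325 mm, y +-84 mm, underside 202 and top 219 mm above the table, on two legs at its far end, open at front and sides.
- carriage (a joint): How far the carriage has been pulled out, m: 0 fully in under the guard, 0.13 at the front stop. Grows as the carriage moves along the stand's -x. It slides stiffly (about 3 N, up to 5 N when moved fast) and stays where it is left.
- post_top (a point): Centre of the top face of the black upright pull post on the carriage: a round post 20 mm in diameter, standing 64 mm tall on the white plate (plate top 26 mm, post top 90 mm above the table). It stands 160 mm to the stand's +y side of the axle line, beside the guard, free all round from above.
- axle (a point): Point on the roller's axle line level with the middle of the crank handle, 130 mm above the table; it moves with the carriage. The axle is along the stand's x. The drum (120 mm diameter, 55 mm long, aluminium, black front face) begins 58 mm beyond (+x); in front of it is only the crank handle, so once the carriage is out the handle can be taken from above at any crank angle.
- crank (a point): Middle of the orange crank handle, on its centre line. The handle is 20 mm in diameter and 75 mm long (30 mm from here towards the robot, 45 mm towards the drum), parallel to the axle and 45 mm off it: it goes round point axle in the stand's y-z plane on a 45 mm circle, either way, without end. The start angle varies.
- sleeve: The orange crank handle sleeve itself: origin at its middle, as point crank; x along the handle. Spins freely on its pin, so a gripper closed on it may keep its own direction while the crank goes round.
- drum: The roller; origin at point axle, x along the axle, z from the axle to the handle. A heavy slug (geom core_c0, 0.36 to 0.48 kg, centred 32 mm off the axle) is hidden in it, fixed at an unknown angle to the handle, new every time. Bearing drag 0.175 N m exceeds its 0.11 to 0.15 N m, so the roller stays where left; at the handle about 1 N turns it with the heavy side going down, 7 N with it rising.
- jar0: Closed dark jar with black screw cap, 64 mm across, 105 mm tall, standing; origin at the centre of its underside. Bystander: leave alone.
- jar1: Closed dark jar with black screw cap, 64 mm across, 105 mm tall, standing; origin at the centre of its underside. Bystander: leave alone.
- jar2: Closed dark jar with black screw cap, 64 mm across, 105 mm tall, standing; origin at the centre of its underside. Bystander: leave alone.
- cell: Flat silver battery cell 190 x 120 x 10 mm lying flat; origin at the centre of its underside. Bystander: leave alone.
- plates: Stack of dark electrode plates 150 x 110 x 10 mm lying flat; origin at the centre of its underside. Bystander: leave alone.
- wrench: Steel wrench lying flat at the right rear of the table, about 180 mm long; origin at its middle. Bystander: leave alone.

How it is judged (in metres and radians):
On the way:
1. the carriage is pulled out to its front stop (within 8 mm) (value of joint carriage above 0.122 m), for 0.2 s.
At the end, for the whole second after the job is handed in: The carriage is at the front stop (within 10 mm), the gripper still holds the orange crank handle (more than 3 N), the roller is at rest, its hidden heavy slug is within 0.35 rad (20 degrees) of straight below the axle, and every bystander is within 30 mm of its start (value of joint carriage above 0.12 m and z of core_c0 in the frame of stand below 0.09994 m and contact force between the fingers and sleeve above 3 N and linear speed of sleeve below 0.01 m/s and distance of each of jar0, jar1, jar2, cell, plates, wrench from where it was at the start of the episode below 0.03 m); the arm keeps its last pose, push and grip.
It fails at once if a jar, the cell, the plates or the wrench is pushed more than 30 mm away or a jar is tipped (distance of any of jar0, jar1, jar2, cell, plates, wrench from where it was at the start of the episode above 0.03 m or angle between any of jar0, jar1, jar2's own z axis and vertical above 0.4 rad).
It also fails if it takes over 72 s, if anything falls off the work surface, if the arm or the gripper's body presses on something with over 40 N, if the wrist force passes 120 N, or if a joint passes its speed limit or range.

## Working session

There is one attempt and no reset: what is moved stays moved. The work goes in short steps, Python scripts to look and compute and a tool call to move; the robot and the scene stay as the last step left them, time stands still between calls to the robot, and variables do not carry over. Pictures are saved under pics/ and viewed, and the job is handed in when it is done.

Besides the shell and the picture viewer there is one more tool, called after "Emit:" as name(argument=value, ...), one argument or row to a line, values as JSON. jog_arm: Moves the arm, as the interface text tells. Its arguments: {"type":"object","properties":{"deltas":{"type":"array","items":{"type":"number"}}},"required":["deltas"]}

```bash
mkdir -p pics; python3 - <<'E'
from cell import env, eyes
import cv2, numpy as np
s=env.state(); print({k:np.round(v,3).tolist() for k,v in s.items()})
for n in("side","top","wrist"):
    d=eyes.read_camera(n); cv2.imwrite(f"pics/{n}0.png",d["image"][:,:,::-1])
    print(n,d["fovy"],d["cx"],d["cy"],d["dist"],np.round(d["world_from_camera"],3).tolist())
E
```

```text
{'t': 0.0, 'joints': [1.0, 0.492, 1.559, 0.0, 1.092, -0.106], 'qvel': [-0.0, 0.002, 0.001, 0.001, 0.001, 0.0], 'tau': [0.0, -61.265, -25.818, 0.069, 0.048, -0.0], 'eef_pos': [280.114, 558.658, 404.165], 'tcp_rot': [-1.678, 1.57, -2.143], 'ft_force': [-0.121, -0.268, -0.288], 'moment': [0.022, 0.053, -0.042], 'opening': 0.996}
side 51.887098724451405 325.36757192570667 196.38556680796773 [0.02936263 0.         0.         0.         0.        ] [[0.843, 0.389, -0.372, -98.86], [-0.538, 0.628, -0.562, -891.701], [0.015, 0.674, 0.739, 1323.273], [0.0, 0.0, 0.0, 1.0]]
top 55.60363853932589 322.647902880857 196.12757482897746 [-0.01686538  0.          0.          0.          0.        ] [[-0.016, 0.993, -0.116, 318.798], [-1.0, -0.017, -0.004, 22.101], [-0.006, 0.116, 0.993, 1482.827], [0.0, 0.0, 0.0, 1.0]]
wrist 59.759663955943154 319.3081666589448 200.2043929656212 [-0.02972791  0.          0.          0.          0.        ] [[0.448, -0.855, -0.26, 206.806], [0.894, 0.429, 0.13, 595.239], [0.0, -0.291, 0.957, 384.697], [0.0, 0.0, 0.0, 1.0]]
```

View pics/side0.png

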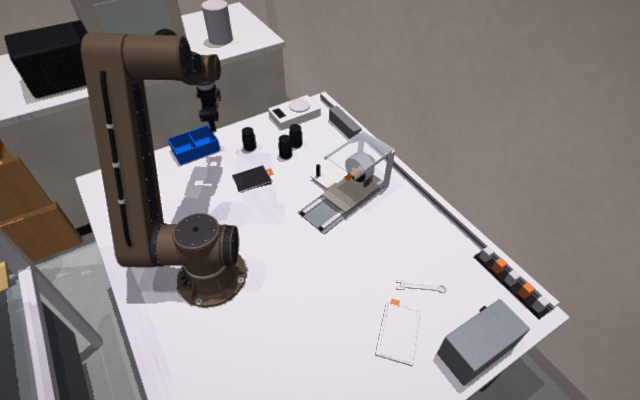

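View pics/top0.png

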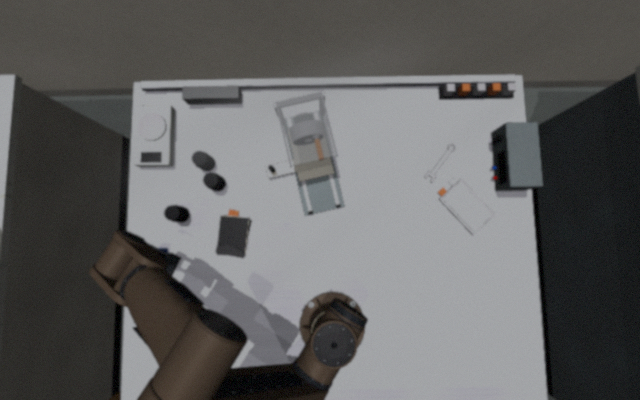

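View pics/wrist0.png

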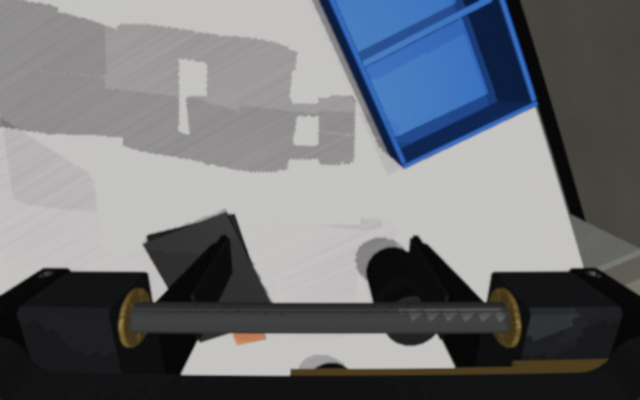

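The side view shows the stand around (350,185) with the post at (318,170). In the top view the post is near (271,169) and the orange handle near (319,149). I'll zoom in and cast rays.

```bash
cat > h.py <<'E'
from cell import env, eyes
import cv2, numpy as np
def cam(n):
    d=eyes.read_camera(n); d["f"]=200/np.tan(np.radians(d["fovy"]/2)); d["K"]=np.array([[d["f"],0,d["cx"]],[0,d["f"],d["cy"]],[0,0,1]]); d["T"]=np.array(d["world_from_camera"]); d["dist"]=np.array(d["dist"],float); return d
def ray(d,u,v):
    p=cv2.undistortPoints(np.array([[[u,v]]],float),d["K"],d["dist"])[0,0]
    r=d["T"][:3,:3]@np.array([p[0],-p[1],-1]); return d["T"][:3,3],r/np.linalg.norm(r)
def onz(d,u,v,z):
    o,r=ray(d,u,v); return o+r*(z-o[2])/r[2]
def tri(*rays):
    A=0;b=0
    for o,r in rays:
        P=np.eye(3)-np.outer(r,r);A=A+P;b=b+P@o
    x=np.linalg.solve(A,b); return x,[float(np.linalg.norm((np.eye(3)-np.outer(r,r))@(x-o))) for o,r in rays]
def proj(d,p):
    q=np.linalg.inv(d["T"])@np.append(p,1); 
    return cv2.projectPoints(np.array([[q[0],-q[1],-q[2]]]),np.zeros(3),np.zeros(3),d["K"],d["dist"])[0][0,0]
def crop(d,name,x0,y0,x1,y1,s):
    im=cv2.resize(d["image"][y0:y1,x0:x1,::-1],None,fx=s,fy=s,interpolation=cv2.INTER_CUBIC); cv2.imwrite("pics/"+name,im)
def orange(d,box):
    hsv=cv2.cvtColor(d["image"],cv2.COLOR_RGB2HSV); m=cv2.inRange(hsv,(4,110,60),(22,255,255)); M=np.zeros_like(m);x0,y0,x1,y1=box;M[y0:y1,x0:x1]=m[y0:y1,x0:x1]; return M
E
python3 - <<'E'
from h import *
a=cam("side");b=cam("top")
crop(a,"side1.png",290,120,410,240,6); crop(b,"top1.png",255,80,355,220,5)
for d,box in((a,(320,140,400,200)),(b,(290,120,345,190))):
    m=orange(d,box); p=cv2.findNonZero(m); print(len(p), cv2.minAreaRect(p))
E
```

```text
29 ((348.0000305175781, 177.00001525878906), (4.242640495300293, 7.071067810058594), 45.0)Traceback (most recent call last):
  File "<stdin>", line 5, in <module>
TypeError: object of type 'NoneType' has no len()
```

```bash
python3 -c "
import cv2
for n in('side1','top1'):
    i=cv2.imread(f'pics/{n}.png');s=min(1,600/i.shape[0]);cv2.imwrite(f'pics/{n}.png',cv2.resize(i,None,fx=s,fy=s)) ;print(s)"
```

```text
0.8333333333333334
0.8571428571428571
```

View pics/side1.png

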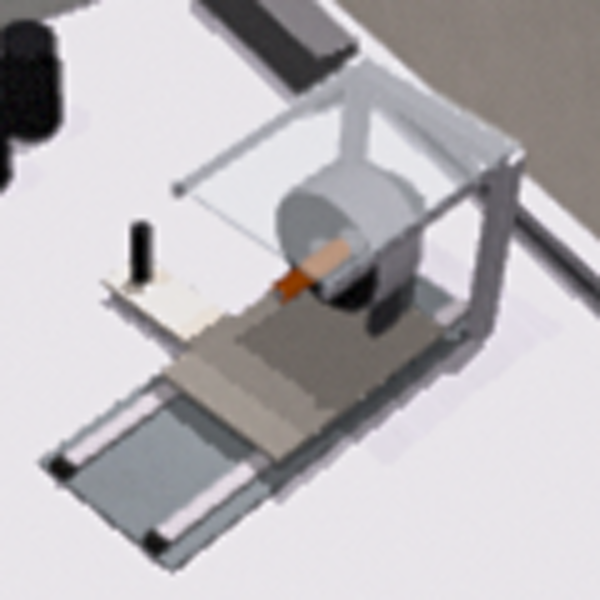

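View pics/top1.png

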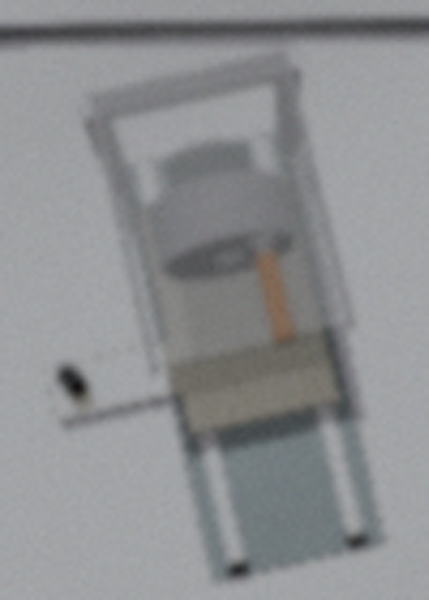

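```bash
python3 - <<'E'
from h import *
a=cam("side");b=cam("top")
S=lambda u,v:ray(a,290+u/5,120+v/5); T=lambda u,v:ray(b,255+u/4.2857,80+v/4.2857)
def pr(n,*r): x,e=tri(*r); print(n,x.round(1),np.round(e,1)); return x
p=pr("post",S(141,226),T(70,375))
print(onz(a,290+141/5,120+226/5,90),onz(b,255+70/4.2857,80+375/4.2857,90))
L=pr("cornL",S(40,462),T(215,583));R=pr("cornR",S(172,570),T(385,540))
l=pr("stopL",S(63,465),T(237,570));r=pr("stopR",S(156,542),T(357,541))
pr("roofFL",S(178,190),T(155,372)) if 0 else 0
rb=pr("roofBackR",S(520,157),T(295,72));
for A,B in((L,R),(l,r)):
    d=A-B; print(np.linalg.norm(d[:2]),"yaw",np.degrees(np.arctan2(-d[0],d[1])))
# handle
print(pr("hFront",S(287,292),T(285,338)),pr("hBack",S(342,245),T(266,254)))
E
```

```text
post [592.  216.8  92.4] [0.5 0.5]
[593.85170803 218.82818779  90.        ] [592.08426215 217.31349663  90.        ]
cornL [416.   96.4   5.2] [2.1 2.1]
cornR [450.9 -58.3   5.6] [0.2 0.2]
stopL [426.7  75.9  15.3] [2. 2.]
stopR [450.5 -32.9  14.2] [1.2 1.2]
roofBackR [820.1  14.  216.4] [6.9 6.9]
158.58048171492777 yaw 12.701752875275565
111.3249757940907 yaw 12.35285552561794
hFront [608.4  27.8 163.4] [3. 3.]
hBack [676.   43.5 168.9] [0.4 0.4]
[608.35911938  27.76928378 163.35944952] [676.00754493  43.46594767 168.87067744]
```

```bash
cat >> h.py <<'E'
from scipy.spatial.transform import Rotation as Ro
YAW=np.radians(12.7)
sx=np.array([np.cos(YAW),np.sin(YAW),0]); sy=np.array([-np.sin(YAW),np.cos(YAW),0])
def st():
    s=env.state(); R=Ro.from_euler("xyz",s["tcp_rot"]).as_matrix(); p=np.array(s["eef_pos"]); return s,R,p,p+171*R[:,0]
def plan(goal,ydir):
    "deltas in tool frame for the grasp point to goal, with tool down and tool y along +-ydir"
    s,R,p,g=st()
    if R[:,1]@ydir<0: ydir=-ydir
    x=np.array([0,0,-1.]); Rg=np.c_[x,ydir,np.cross(x,ydir)]
    rv=Ro.from_matrix(R.T@Rg).as_rotvec(); tg=goal-171*x
    print("t",round(s["t"],2),"grasp",g.round(1),"y",R[:,1].round(3),"op",round(s["opening"],3),"F",np.round(s["ft_force"],2),"j6",round(s["joints"][5],2))
    print("shift tool",(R.T@(tg-p)).round(1),"rot",rv.round(3)," world shift",(tg-p).round(1)); print("in target frame",(Rg.T@(tg-p)).round(1))
E
python3 - <<'E'
from h import *
s,R,p,g=st(); print(R.round(3))
plan(np.array([592.5,217.5,180.]),sx)
b=cam("top")
for u,v in((203,160),(214,181),(177,213)): print(onz(b,u,v,100))
E
```

```text
[[-0.     0.448  0.894]
 [-0.     0.894 -0.448]
 [-1.    -0.    -0.   ]]
t 0.35 grasp [280.1 558.7 233.6] y [ 0.448  0.894 -0.   ] op 1.002 F [ 0.59 -0.75 -0.64] j6 -0.11
shift tool [  53.6 -165.   432.2] rot [0.884 0.    0.   ]  world shift [ 312.4 -341.2  -53.6]
in target frame [ 53.6 229.7 401.5]
[623.14617166 470.9039245  100.        ]
[543.23914366 428.35990304 100.        ]
[426.86769445 562.77391407 100.        ]
```

Emit:
jog_arm(
  deltas=[0,-18,48,0,0,0,1,0,-18,48,0,0,0,1,0,-18,48,0,0,0,1,0,-18,48,0,0,0,1,0,-18,48,0,0,0,1,0,-18,48,0,0,0,1,0,-18,48,0,0,0,1,0,-18,48,0,0,0,1,0,-10,24,0,0,0,1,0,0,0,0.17,0,0,1],
)

```text
t: 1.65
eef_pos: [585.2, 228.0, 404.6]
tcp_rot: [1.196, 1.569, 0.56]
ft_force: [-0.5, 1.2, -0.3]
opening: 0.995
```

Emit:
jog_arm(
  deltas=[0,0,0,0.18,0,0,1,0,0,0,0.18,0,0,1,0,0,0,0.18,0,0,1,0,0,0,0.17,0,0,1,0,0,0,0,0,0,1],
)

```text
t: 2.28
eef_pos: [585.7, 227.0, 404.2]
tcp_rot: [2.111, 1.569, 0.74]
ft_force: [-0.0, 0.2, -0.7]
opening: 1.001
```

```bash
python3 - <<'E'
from h import *
plan(np.array([592.5,217.5,150.]),sx)
w=cam("wrist"); cv2.imwrite("pics/w2.png",w["image"][:,:,::-1]); print(proj(w,[592.5,217.5,90]))
E
```

```text
t 2.27 grasp [585.9 227.2 233.2] y [0.98  0.199 0.001] op 1.001 F [-0.03  0.25 -0.69] j6 0.06
shift tool [83.2  4.7 10.7] rot [-0.022 -0.001 -0.001]  world shift [  6.8  -9.5 -83.2]
in target frame [83.2  4.5 10.8]
[323.60802981 203.96493559]
```

View pics/w2.png

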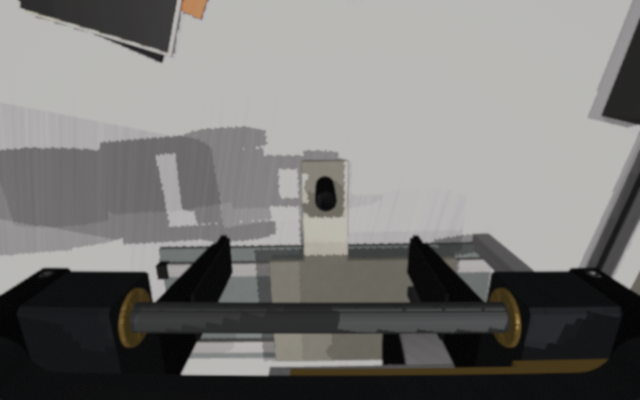

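The wrist view shows the post top at about (326,201), and I predicted (324,204), so the agreement is within a few mm. Descending to grasp height z≈72.

Emit:
jog_arm(
  deltas=[0,2,5,-0.022,0,0,1,0,3,6,0,0,0,1,40,0,0,0,0,0,1,40,0,0,0,0,0,1,0,0,0,0,0,0,1],
)

```text
t: 2.95
eef_pos: [594.6, 215.7, 323.4]
tcp_rot: [1.687, 1.567, 0.351]
ft_force: [-0.8, -0.5, 0.4]
opening: 1.0
```

```bash
python3 - <<'E'
from h import *
plan(np.array([592.5,217.5,72.]),sx)
w=cam("wrist"); cv2.imwrite("pics/w3.png",w["image"][:,:,::-1]); print(proj(w,[592.5,217.5,90]))
E
```

```text
t 2.95 grasp [595.1 215.9 152.4] y [0.973 0.233 0.003] op 1.0 F [-0.85 -0.53  0.44] j6 0.01
shift tool [80.4 -1.9 -2.2] rot [ 0.013 -0.    -0.003]  world shift [ -2.1   1.8 -80.4]
in target frame [80.4 -1.6 -2.2]
[314.88275389 222.13815403]
```

View pics/w3.png

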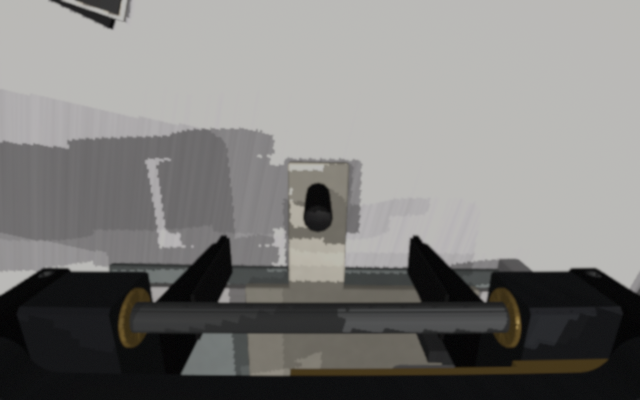

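The post top is at (318,218), about 2 mm further to +y than predicted. I'll correct for that, descend and close.

Emit:
jog_arm(
  deltas=[10,-0.5,-4,0.013,0,0,1,35,0,0,0,0,0,1,35,0,0,0,0,0,1,0,0,0,0,0,0,0,0,0,0,0,0,0,0,0,0,0,0,0,0,0,0,0,0,0,0,0,0,0,0,0,0,0,0,0],
)

```text
t: 4.0
eef_pos: [596.1, 221.3, 253.9]
tcp_rot: [1.621, 1.548, 0.271]
ft_force: [0.3, -0.1, 0.7]
opening: 0.535
```

```bash
python3 - <<'E'
from h import *
plan(np.array([592.5,217.5,72.]),sx)
E
```

```text
t 4.0 grasp [599.9 222.3  82.9] y [0.975 0.219 0.023] op 0.535 F [ 0.29 -0.11  0.68] j6 0.03
shift tool [10.8 -4.6  2.9] rot [-0.001 -0.001 -0.023]  world shift [ -3.6  -3.8 -10.9]
in target frame [10.9 -4.4  2.9]
```

Emit:
jog_arm(
  deltas=[10,-5,1,0,0,-0.023,0.55,0,0,0,0,0,0,0.55],
)

```text
t: 4.25
eef_pos: [591.2, 219.1, 243.2]
tcp_rot: [-2.096, 1.568, 2.837]
ft_force: [0.9, 0.1, 0.3]
opening: 0.552
```

```bash
python3 - <<'E'
from h import *
plan(np.array([592.5,219,72.]),sx)
w=cam("wrist"); cv2.imwrite("pics/w4.png",w["image"][:,:,::-1])
E
```

```text
t 4.25 grasp [590.9 219.2  72.2] y [ 0.976  0.219 -0.002] op 0.552 F [0.87 0.1  0.33] j6 0.03
shift tool [0.2 1.2 0.3] rot [-0.001 -0.001  0.002]  world shift [ 1.3 -0.1 -0.2]
in target frame [0.2 1.2 0.3]
```

View pics/w4.png

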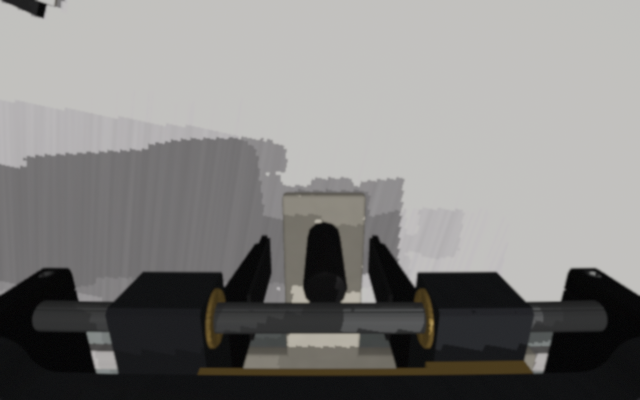

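The post (324,265 in this view) stands centred between the fingers. Closing.

Emit:
jog_arm(
  deltas=[0,0,0,0,0,0,0,0,0,0,0,0,0,0,0,0,0,0,0,0,0,0,0,0,0,0,0,0,0,0,0,0,0,0,0,0,0,0,0,0,0,0],
)

```text
t: 5.05
eef_pos: [591.9, 219.2, 243.8]
tcp_rot: [2.882, 1.57, 1.533]
ft_force: [0.5, 0.8, -0.7]
opening: 0.203
```

```bash
python3 - <<'E'
from h import *
plan(np.array([592.5,219,72.])-130*sx,sx)
E
```

```text
t 5.05 grasp [591.9 219.5  72.8] y [0.976 0.219 0.   ] op 0.203 F [ 0.46  0.81 -0.7 ] j6 0.03
shift tool [   0.7 -129.5    0.5] rot [-0.001 -0.001 -0.   ]  world shift [-126.2  -28.8   -0.8]
in target frame [   0.8 -129.5    0.4]
```

Emit:
jog_arm(
  deltas=[0,-10,0,0,0,0,0,0,-12,0,0,0,0,0,0,-12,0,0,0,0,0,0,-12,0,0,0,0,0,0,-12,0,0,0,0,0,0,-12,0,0,0,0,0,0,-12,0,0,0,0,0,0,-12,0,0,0,0,0],
)

```text
t: 6.05
eef_pos: [495.3, 197.8, 243.8]
tcp_rot: [2.011, 1.567, 0.661]
ft_force: [2.9, 3.7, -2.7]
opening: 0.203
```

```bash
python3 - <<'E'
from h import *
plan(np.array([591.9,219.5,72.8])-130*sx,sx)
E
```

```text
t 6.05 grasp [495.8 198.3  72.8] y [0.976 0.219 0.004] op 0.203 F [ 2.94  3.68 -2.73] j6 0.03
shift tool [ -0.2 -31.    0.2] rot [-0.001 -0.002 -0.004]  world shift [-30.2  -6.9   0. ]
in target frame [ -0.  -31.    0.1]
```

Emit:
jog_arm(
  deltas=[0,-10,0,0,0,0,0,0,-10,0,0,0,0,0,0,-8,0,0,0,0,0,0,-4,0,0,0,0,0],
)

```text
t: 6.55
eef_pos: [464.4, 191.0, 243.8]
tcp_rot: [1.715, 1.555, 0.365]
ft_force: [33.3, 10.3, -32.4]
opening: 0.208
```

Emit:
jog_arm(
  deltas=[0,-4,0,0,0,0,0],
)

```text
t: 6.68
eef_pos: [462.9, 190.5, 243.7]
tcp_rot: [1.675, 1.546, 0.324]
ft_force: [23.8, 8.9, -22.3]
opening: 0.211
```

```bash
python3 - <<'E'
from h import *
plan(np.array([591.9,219.5,72.8])-130*sx,sx)
E
```

```text
t 6.67 grasp [467.  191.9  72.8] y [0.976 0.218 0.025] op 0.211 F [ 23.8    8.89 -22.31] j6 0.04
shift tool [-0.   2.2  0.1] rot [-0.002 -0.003 -0.025]  world shift [2.2 0.4 0.1]
in target frame [-0.1  2.2  0.1]
```

The force jumped to 33 N, so the carriage is at the front stop. Opening and checking by camera.

Emit:
jog_arm(
  deltas=[0,0,0,0,0,0,0.5,0,0,0,0,0,0,0.5,0,0,0,0,0,0,0.5,-40,0,0,0,0,-0.025,0.5,-50,0,0,0,0,0,0.5,-50,0,0,0,0,0,0.5,-30,0,0,0,0,0,0.6,0,0,0,0,0,0,0.6],
)

```text
t: 7.68
eef_pos: [460.3, 189.0, 418.3]
tcp_rot: [-1.769, 1.563, -3.12]
ft_force: [0.1, 0.6, -0.4]
opening: 0.594
```

```bash
python3 - <<'E'
from h import *
plan(np.array([510,6,240.]),sy)
a=cam("side");b=cam("top");w=cam("wrist")
crop(a,"side5.png",290,120,410,240,5); crop(b,"top5.png",255,80,355,220,4); cv2.imwrite("pics/w5.png",w["image"][:,:,::-1])
for d,box in((a,(310,140,400,220)),):
    p=cv2.findNonZero(orange(d,box)); print(len(p), cv2.minAreaRect(p),p[:,0].min(0),p[:,0].max(0))
E
```

```text
t 7.67 grasp [458.9 189.  247.3] y [ 0.976  0.219 -0.008] op 0.594 F [ 0.1   0.59 -0.44] j6 0.04
shift tool [  7.    8.6 189.5] rot [1.569 0.005 0.007]  world shift [  49.7 -183.    -7.3]
in target frame [  7.3 189.5  -8.3]
97 ((329.280029296875, 189.54002380371094), (6.0, 17.799999237060547), 53.13010025024414) [322 183] [337 196]
```

View pics/side5.png

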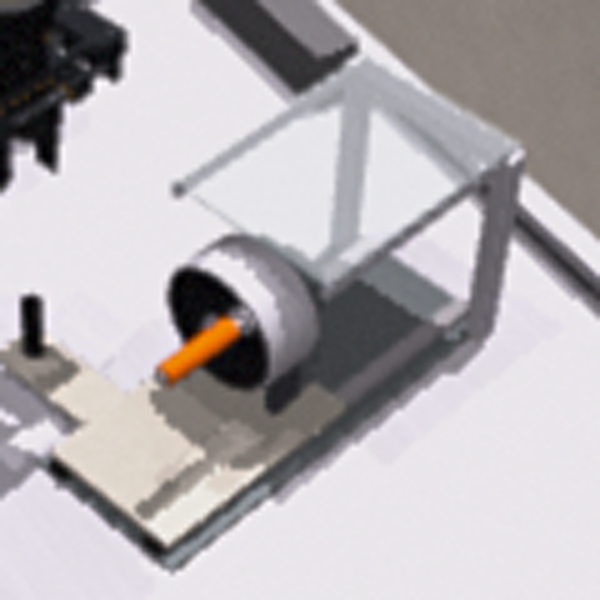

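View pics/top5.png

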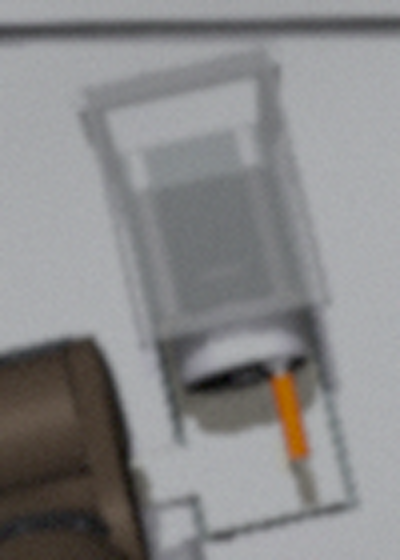

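View pics/w5.png

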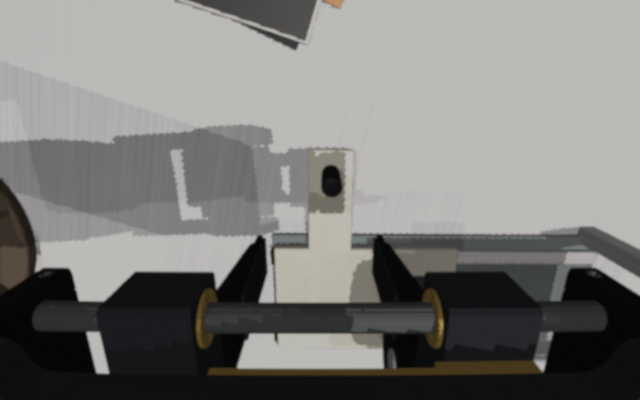

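The carriage plate now reaches the front end of the stand. In the side crop the handle runs from (165,374) to (240,320), in the top crop from (299,457) to (282,378). Triangulating.

```bash
python3 - <<'E'
from h import *
a=cam("side");b=cam("top");w=cam("wrist")
S=lambda u,v:ray(a,290+u/5,120+v/5); T=lambda u,v:ray(b,255+u/4,80+v/4)
def pr(n,*r): x,e=tri(*r); print(n,x.round(1),np.round(e,1)); return x
f=pr("front",S(167,374),T(299,457)); k=pr("back",S(238,324),T(282,378))
d=k-f; print(np.linalg.norm(d),np.degrees(np.arctan2(d[1],d[0])))
print("post",onz(w,331,184,90))
m=orange(b,(300,150,345,205)); p=cv2.findNonZero(m); print(0 if p is None else (len(p),cv2.minAreaRect(p)))
mid=(f+k)/2-7.5*sx; print("crank",mid, "lat",mid@sy,"x",mid@sx)
po=np.array([592.5,219,90.]);print("post lat",po@sy,"x",po@sx-130)
E
```

```text
front [480.2   1.5 165. ] [1.7 1.7]
back [551.5  14.3 169.5] [3.6 3.6]
72.5960571617294 10.177185659655047
post [466.02932227 195.53697174  90.        ]
(116, ((327.26470947265625, 183.55886840820312), (21.10059928894043, 6.063390731811523), 75.96376037597656))
crank [508.49580523   6.26512014 167.24393381] lat -105.67903158755959 x 497.43258633390565
post lat 83.38318904508637 x 496.15053604119146
```

Emit:
jog_arm(
  deltas=[0,2,46,0,0.005,0.007,0.8,0,2,46,0,0,0,0.8,0,2,46,0,0,0,0.8,0,2,46,0,0,0,0.8,0,0,0,-0.18,0,0,0.8,0,0,0,-0.18,0,0,0.8,0,0,0,-0.18,0,0,0.8,0,0,0,-0.18,0,0,0.8,0,0,0,-0.18,0,0,0.8,0,0,0,-0.18,0,0,0.8],
)

```text
t: 9.22
eef_pos: [511.3, 5.0, 404.8]
tcp_rot: [3.123, 1.546, 2.886]
ft_force: [0.9, -0.0, -0.1]
opening: 0.801
```

Emit:
jog_arm(
  deltas=[0,0,0,-0.18,0,0,0.8,0,0,0,-0.18,0,0,0.8,0,0,0,-0.12,0,0,0.8,0,0,0,0,0,0,0.8],
)

```text
t: 9.72
eef_pos: [511.6, 4.9, 401.2]
tcp_rot: [2.656, 1.54, 2.916]
ft_force: [-0.1, 0.6, 0.2]
opening: 0.8
```

```bash
python3 - <<'E'
from h import *
plan(np.array([508.5,6,200.]),sy)
w=cam("wrist"); cv2.imwrite("pics/w6.png",w["image"][:,:,::-1])
print(proj(w,[480.2,1,165]),proj(w,[552,15,165]))
m=orange(w,(0,0,640,400)); p=cv2.findNonZero(m); print(0 if p is None else (len(p),cv2.minAreaRect(p)))
E
```

```text
t 9.72 grasp [506.4   6.1 230.3] y [-0.256  0.966  0.015] op 0.8 F [-0.07  0.63  0.18] j6 -1.95
shift tool [30.3  1.4 -1.8] rot [ 0.038 -0.028 -0.014]  world shift [ -3.1   1.1 -30.2]
in target frame [30.2  1.8 -2.7]
[321.14518633 186.93616142] [314.0137628  288.21546362]
(7291, ((398.0, 279.0), (190.0, 482.0), 90.0))
```

View pics/w6.png

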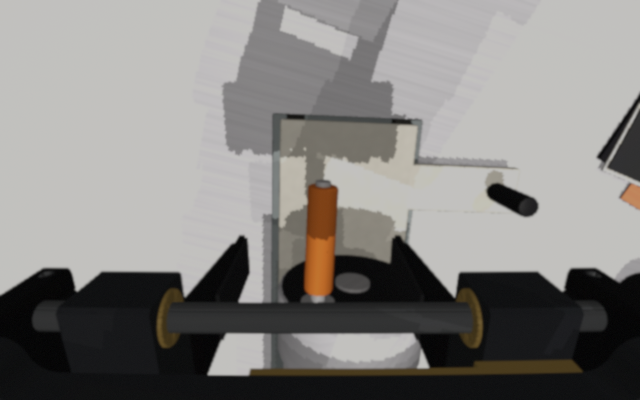

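The handle runs from (323,185) to (319,296), centred between the fingers. Descending.

Emit:
jog_arm(
  deltas=[10,2,-2,0.036,-0.028,-0.014,0.8,20,1,0,0,0,0,0.8,20,0,0,0,0,0,0.8,16,0,0,0,0,0,0.8,0,0,0,0,0,0,0.6],
)

```text
t: 10.4
eef_pos: [508.6, 7.4, 332.3]
tcp_rot: [2.836, 1.57, 3.042]
ft_force: [-0.1, -0.8, 0.5]
opening: 0.745
```

```bash
python3 - <<'E'
from h import *
plan(np.array([508.5,7,165.]),sy)
w=cam("wrist"); cv2.imwrite("pics/w7.png",w["image"][:,:,::-1])
E
```

```text
t 10.4 grasp [508.5   7.4 161.3] y [-0.204  0.979  0.   ] op 0.745 F [-0.1  -0.84  0.52] j6 -1.89
shift tool [-3.7 -0.4 -0.2] rot [-0.016 -0.001 -0.   ]  world shift [-0.1 -0.4  3.7]
in target frame [-3.7 -0.4 -0.2]
```

View pics/w7.png

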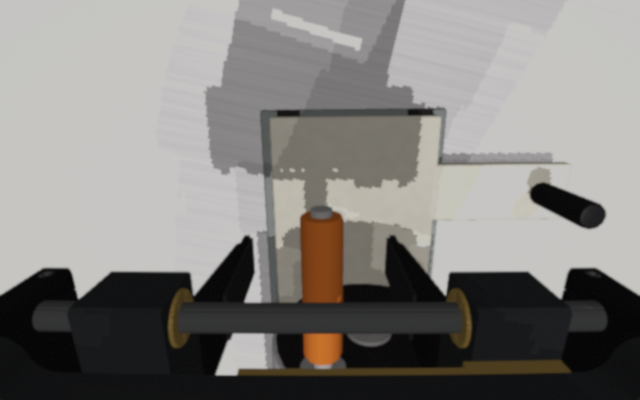

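The handle at (322,290) sits centred between the jaws. Raising 2 mm and closing.

Emit:
jog_arm(
  deltas=[-2,0,0,-0.016,0,0,0.5,0,0,0,0,0,0,0,0,0,0,0,0,0,0,0,0,0,0,0,0,0,0,0,0,0,0,0,0,0,0,0,0,0,0,0,0,0,0,0,0,0,0,0,0,0,0,0,0,0,0,0,0,0,0,0,0],
)

```text
t: 11.58
eef_pos: [508.9, 7.7, 336.8]
tcp_rot: [-0.098, 1.568, 0.123]
ft_force: [0.5, 1.6, 0.3]
opening: 0.201
```

```bash
python3 - <<'E'
from h import *
s,R,p,g=st(); plan(g,sy)
w=cam("wrist"); cv2.imwrite("pics/w8.png",w["image"][:,:,::-1]); a=cam("side");crop(a,"side8.png",290,120,410,240,5)
E
```

```text
t 11.57 grasp [509.4   7.7 165.8] y [-0.219  0.976 -0.   ] op 0.201 F [0.47 1.59 0.27] j6 -1.91
shift tool [ 0.  -0.1  0.5] rot [-0.001  0.003  0.   ]  world shift [0.5 0.1 0. ]
in target frame [-0.  -0.1  0.5]
```

View pics/side8.png

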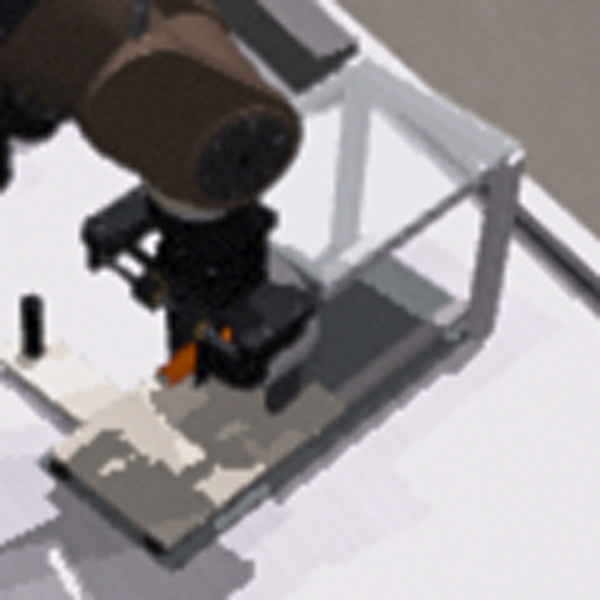

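View pics/w8.png

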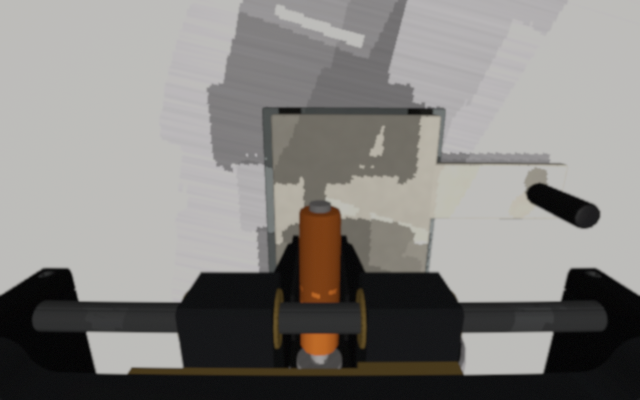

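Handle gripped at 19 mm. Now I'll go round in small arcs, logging tangential force.

```bash
cat >> h.py <<'E'
import json,os
C_LAT=-77.0; C_Z=130.; 
def arc(step=5,n=6,log=True,cl=None,r=45):
    s,R,p,g=st(); cl=C_LAT if cl is None else cl
    y=g@sy-cl; z=g[2]-C_Z; th=np.degrees(np.arctan2(-y,z)); F=np.array(s["ft_force"])
    # tangent for increasing theta (toward -y from top)
    t=np.radians(th); tv=-np.cos(t)*sy-np.sin(t)*np.array([0,0,1]); rv=-np.sin(t)*sy+np.cos(t)*np.array([0,0,1])
    print("t %.2f th %.1f rad %.1f Ft(on tool,+theta) %.2f Fr %.2f Fx %.2f sx %.1f op %.3f"%(s["t"],th,np.hypot(y,z),F@tv,F@rv,F@sx,g@sx,s["opening"]))
    if log: open("log.txt","a").write(json.dumps([s["t"],th,*(F.tolist()),*g.tolist()])+"\n")
    Rg=np.c_[[0,0,-1.],sy,np.cross([0,0,-1.],sy)]; print("rot",Ro.from_matrix(R.T@Rg).as_rotvec().round(3),"dz to 497.8:",round(497.8-g@sx,1))
    q=g.copy();out=[]
    for i in range(1,n+1):
        t=np.radians(th+step*i); y2=-r*np.sin(t);z2=r*np.cos(t)
        out.append((round(-(z2-z),1),round(y2-y,1))); y,z=y2,z2
    print(out)
E
python3 -c "
from h import *
arc(6,6)"
```

```text
t 11.68 th 37.4 rad 45.2 Ft(on tool,+theta) -0.56 Fr -1.06 Fx 0.08 sx 498.7 op 0.204
rot [-0.001  0.003  0.   ] dz to 497.8: -0.9
[(np.float64(3.2), np.float64(-3.5)), (np.float64(3.4), np.float64(-3.2)), (np.float64(3.7), np.float64(-2.9)), (np.float64(4.0), np.float64(-2.5)), (np.float64(4.2), np.float64(-2.0)), (np.float64(4.4), np.float64(-1.6))]
```

Emit:
jog_arm(
  deltas=[3.2,-3.5,0,0,0,0,0,3.4,-3.2,0,0,0,0,0,3.7,-2.9,0,0,0,0,0,4.0,-2.5,0,0,0,0,0],
)

```text
t: 12.18
eef_pos: [511.3, -3.6, 322.5]
tcp_rot: [0.588, 1.567, 0.809]
ft_force: [-0.5, 7.4, 2.7]
opening: 0.204
```

```bash
python3 -c "
from h import *
arc(6,6)"
```

```text
t 12.18 th 60.8 rad 44.1 Ft(on tool,+theta) -5.95 Fr -5.08 Fx 1.12 sx 498.6 op 0.204
rot [-0.001  0.003 -0.002] dz to 497.8: -0.8
[(np.float64(3.8), np.float64(-2.9)), (np.float64(4.4), np.float64(-1.6)), (np.float64(4.6), np.float64(-1.2)), (np.float64(4.7), np.float64(-0.7)), (np.float64(4.7), np.float64(-0.2)), (np.float64(4.7), np.float64(0.3))]
```

Emit:
jog_arm(
  deltas=[3.9,-2.2,0,0,0,0,0,4.3,-1.7,0,0,0,0,0,4.6,-1.2,0,0,0,0,0,4.7,-0.7,0,0,0,0,0,4.7,-0.2,0,0,0,0,0],
)

```text
t: 12.8
eef_pos: [512.4, -8.5, 299.6]
tcp_rot: [1.052, 1.564, 1.271]
ft_force: [-1.4, 6.7, 5.2]
opening: 0.203
```

```bash
python3 -c "
from h import *
arc(6,6)"
```

```text
t 12.80 th 91.8 rad 42.9 Ft(on tool,+theta) -4.99 Fr -6.98 Fx 0.09 sx 498.6 op 0.203
rot [-0.002  0.003 -0.006] dz to 497.8: -0.8
[(np.float64(4.8), np.float64(-1.7)), (np.float64(4.6), np.float64(0.9)), (np.float64(4.5), np.float64(1.4)), (np.float64(4.3), np.float64(1.8)), (np.float64(4.1), np.float64(2.3)), (np.float64(3.9), np.float64(2.7))]
```

```bash
sed -i 's/^C_LAT=.*/C_LAT=-75.2; C_Z=131./' h.py; python3 -c "
from h import *
arc(6,6,log=False)"
```

```text
t 12.80 th 93.0 rad 44.8 Ft(on tool,+theta) -4.85 Fr -7.08 Fx 0.09 sx 498.6 op 0.203
rot [-0.002  0.003 -0.006] dz to 497.8: -0.8
[(np.float64(4.7), np.float64(0.3)), (np.float64(4.6), np.float64(1.0)), (np.float64(4.5), np.float64(1.5)), (np.float64(4.3), np.float64(1.9)), (np.float64(4.1), np.float64(2.4)), (np.float64(3.8), np.float64(2.8))]
```

Emit:
jog_arm(
  deltas=[4.7,0.6,0,0,0,0,0,4.6,1.0,0,0,0,0,0,4.5,1.5,0,0,0,0,0,4.3,1.9,0,0,0,0,0,4.1,2.4,0,0,0,0,0],
)

```text
t: 13.42
eef_pos: [510.6, -0.7, 276.8]
tcp_rot: [1.057, 1.563, 1.277]
ft_force: [-2.5, 6.3, 7.7]
opening: 0.203
```

```bash
python3 -c "
from h import *
arc(6,6)"
```

```text
t 13.43 th 124.6 rad 44.4 Ft(on tool,+theta) -2.59 Fr -9.89 Fx -1.02 sx 498.7 op 0.203
rot [-0.002  0.004 -0.007] dz to 497.8: -0.9
[(np.float64(4.1), np.float64(2.4)), (np.float64(3.4), np.float64(3.2)), (np.float64(3.1), np.float64(3.6)), (np.float64(2.7), np.float64(3.9)), (np.float64(2.2), np.float64(4.1)), (np.float64(1.8), np.float64(4.4))]
```

Emit:
jog_arm(
  deltas=[3.8,3.0,0,0,0,0,0,3.3,3.5,0,0,0,0,0,2.9,3.8,0,0,0,0,0,2.5,4.1,0,0,0,0,0,2.0,4.3,0,0,0,0,0],
)

```text
t: 14.05
eef_pos: [506.5, 18.0, 261.5]
tcp_rot: [0.961, 1.564, 1.181]
ft_force: [-1.3, 0.7, 4.0]
opening: 0.2
```

```bash
python3 -c "
from h import *
arc(6,6)"
```

```text
t 14.05 th 156.5 rad 44.1 Ft(on tool,+theta) -0.75 Fr -4.07 Fx -1.15 sx 498.8 op 0.200
rot [-0.002  0.004 -0.006] dz to 497.8: -1.0
[(np.float64(2.4), np.float64(4.1)), (np.float64(1.2), np.float64(4.6)), (np.float64(0.7), np.float64(4.7)), (np.float64(0.2), np.float64(4.7)), (np.float64(-0.3), np.float64(4.7)), (np.float64(-0.8), np.float64(4.6))]
```

Emit:
jog_arm(
  deltas=[1.6,4.4,0,0,0,0,0,1.1,4.6,0,0,0,0,0,0.6,4.7,0,0,0,0,0,0.1,4.7,0,0,0,0,0,-0.4,4.7,0,0,0,0,0],
)

```text
t: 14.68
eef_pos: [501.2, 41.9, 258.3]
tcp_rot: [0.923, 1.564, 1.142]
ft_force: [-1.0, -2.1, 5.3]
opening: 0.198
```

```bash
python3 -c "
from h import *
arc(6,6)"
```

```text
t 14.68 th -171.1 rad 44.2 Ft(on tool,+theta) -0.97 Fr -5.47 Fx -1.41 sx 498.9 op 0.198
rot [-0.002  0.004 -0.005] dz to 497.8: -1.1
[(np.float64(-0.2), np.float64(4.7)), (np.float64(-1.5), np.float64(4.5)), (np.float64(-1.9), np.float64(4.3)), (np.float64(-2.4), np.float64(4.1)), (np.float64(-2.8), np.float64(3.8)), (np.float64(-3.1), np.float64(3.5))]
```

Emit:
jog_arm(
  deltas=[-1.1,4.6,0,0,0,0,0,-1.6,4.4,0,0,0,0,0,-2.1,4.2,0,0,0,0,0,-2.6,4.0,0,0,0,0,0,-3.0,3.7,0,0,0,0,0],
)

```text
t: 15.3
eef_pos: [496.4, 64.1, 268.8]
tcp_rot: [1.009, 1.564, 1.228]
ft_force: [1.4, -0.1, -2.1]
opening: 0.207
```

```bash
python3 -c "
from h import *
arc(6,6)"
```

```text
t 15.30 th -138.2 rad 44.5 Ft(on tool,+theta) -1.69 Fr 1.25 Fx 1.32 sx 499.0 op 0.207
rot [-0.002  0.004 -0.006] dz to 497.8: -1.2
[(np.float64(-3.0), np.float64(3.7)), (np.float64(-3.6), np.float64(3.0)), (np.float64(-3.9), np.float64(2.6)), (np.float64(-4.2), np.float64(2.2)), (np.float64(-4.4), np.float64(1.7)), (np.float64(-4.5), np.float64(1.2))]
```

Emit:
jog_arm(
  deltas=[-3.3,3.4,0,0,0,0,0,-3.7,3.0,0,0,0,0,0,-4.0,2.5,0,0,0,0,0,-4.3,2.0,0,0,0,0,0,-4.5,1.5,0,0,0,0,0],
)

```text
t: 15.92
eef_pos: [493.4, 77.4, 290.1]
tcp_rot: [1.01, 1.563, 1.23]
ft_force: [1.6, 3.4, -2.9]
opening: 0.202
```

```bash
python3 -c "
from h import *
arc(6,6)"
```

```text
t 15.93 th -105.4 rad 45.0 Ft(on tool,+theta) -2.03 Fr 3.69 Fx 2.28 sx 499.0 op 0.202
rot [-0.002  0.004 -0.007] dz to 497.8: -1.2
[(np.float64(-4.6), np.float64(1.1)), (np.float64(-4.7), np.float64(0.5)), (np.float64(-4.7), np.float64(0.0)), (np.float64(-4.7), np.float64(-0.5)), (np.float64(-4.6), np.float64(-0.9)), (np.float64(-4.5), np.float64(-1.4))]
```

Emit:
jog_arm(
  deltas=[-4.6,1.1,0,0,0,0,0,-4.7,0.6,0,0,0,0,0,-4.7,0.0,0,0,0,0,0,-4.7,-0.5,0,0,0,0,0,-4.6,-0.9,0,0,0,0,0],
)

```text
t: 16.55
eef_pos: [493.2, 77.5, 315.2]
tcp_rot: [0.959, 1.563, 1.178]
ft_force: [0.8, 1.5, -4.2]
opening: 0.199
```

```bash
python3 -c "
from h import *
arc(6,6)"
```

```text
t 16.55 th -73.2 rad 45.5 Ft(on tool,+theta) -4.43 Fr -0.01 Fx 1.14 sx 499.0 op 0.199
rot [-0.002  0.005 -0.007] dz to 497.8: -1.2
[(np.float64(-4.3), np.float64(-2.1)), (np.float64(-4.2), np.float64(-2.1)), (np.float64(-4.0), np.float64(-2.5)), (np.float64(-3.7), np.float64(-2.9)), (np.float64(-3.4), np.float64(-3.3)), (np.float64(-3.0), np.float64(-3.6))]
```

Emit:
jog_arm(
  deltas=[-4.4,-1.7,0,0,0,0,0,-4.2,-2.1,0,0,0,0,0,-4.0,-2.5,0,0,0,0,0,-3.7,-2.9,0,0,0,0,0,-3.4,-3.3,0,0,0,0,0],
)

```text
t: 17.18
eef_pos: [496.0, 64.6, 336.3]
tcp_rot: [0.971, 1.562, 1.19]
ft_force: [1.8, 4.2, -5.3]
opening: 0.202
```

```bash
python3 -c "
from h import *
arc(6,6)"
```

```text
t 17.18 th -41.6 rad 45.9 Ft(on tool,+theta) -6.27 Fr -1.47 Fx 2.71 sx 498.9 op 0.202
rot [-0.002  0.005 -0.007] dz to 497.8: -1.1
[(np.float64(-2.3), np.float64(-4.2)), (np.float64(-2.5), np.float64(-4.0)), (np.float64(-2.1), np.float64(-4.2)), (np.float64(-1.7), np.float64(-4.4)), (np.float64(-1.2), np.float64(-4.6)), (np.float64(-0.7), np.float64(-4.7))]
```

Emit:
jog_arm(
  deltas=[-2.8,-3.8,0,0,0,0,0,-2.4,-4.1,0,0,0,0,0,-1.9,-4.3,0,0,0,0,0,-1.4,-4.5,0,0,0,0,0,-0.9,-4.6,0,0,0,0,0],
)

```text
t: 17.8
eef_pos: [500.6, 43.2, 347.0]
tcp_rot: [1.046, 1.56, 1.265]
ft_force: [0.9, 6.9, -2.7]
opening: 0.204
```

```bash
python3 -c "
from h import *
arc(6,6)"
```

```text
t 17.80 th -11.2 rad 45.9 Ft(on tool,+theta) -6.98 Fr -1.38 Fx 2.37 sx 498.8 op 0.204
rot [-0.003  0.006 -0.01 ] dz to 497.8: -1.0
[(np.float64(0.2), np.float64(-4.8)), (np.float64(-0.2), np.float64(-4.7)), (np.float64(0.3), np.float64(-4.7)), (np.float64(0.8), np.float64(-4.6)), (np.float64(1.3), np.float64(-4.5)), (np.float64(1.7), np.float64(-4.4))]
```

Emit:
jog_arm(
  deltas=[-0.5,-4.6,0,0,0,0,0,0.0,-4.7,0,0,0,0,0,0.5,-4.7,0,0,0,0,0,1.0,-4.6,0,0,0,0,0,1.5,-4.5,0,0,0,0,0],
)

```text
t: 18.42
eef_pos: [505.5, 20.5, 345.7]
tcp_rot: [1.108, 1.557, 1.326]
ft_force: [0.5, 7.5, -0.2]
opening: 0.199
```

```bash
python3 - <<'E'
from h import *
arc(6,6)
L=np.array([json.loads(l) for l in open("log.txt")])[1:]
# circle fit
P=np.c_[L[:,5:8]@sy,L[:,7]]; A=np.c_[2*P,np.ones(len(P))]; c=np.linalg.lstsq(A,(P**2).sum(1),rcond=None)[0]; print("circle",c[:2],np.sqrt(c[2]+c[:2]@c[:2]))
for cl,cz in((-75.2,131),tuple(c[:2])):
    th=np.arctan2(-(P[:,0]-cl),P[:,1]-cz); F=L[:,2:5]; Ft=F@sy*-np.cos(th)-F[:,2]*np.sin(th)
    M=np.c_[np.ones(len(th)),np.cos(th),np.sin(th)]; k,res,*_=np.linalg.lstsq(M,Ft,rcond=None)
    print("const",k[0],"amp",np.hypot(k[1],k[2]),"max at deg",np.degrees(np.arctan2(k[2],k[1])),"rms",np.std(Ft-M@k)); print(np.c_[np.degrees(th),Ft,M@k].round(1).tolist())
E
```

```text
t 18.43 th 17.5 rad 45.8 Ft(on tool,+theta) -6.78 Fr -2.39 Fx 2.11 sx 498.7 op 0.199
rot [-0.004  0.006 -0.013] dz to 497.8: -0.9
[(np.float64(2.4), np.float64(-4.2)), (np.float64(2.1), np.float64(-4.2)), (np.float64(2.5), np.float64(-4.0)), (np.float64(2.9), np.float64(-3.7)), (np.float64(3.3), np.float64(-3.4)), (np.float64(3.6), np.float64(-3.0))]
circle [-74.99948221 131.86814704] 45.043155179696235
const -3.9591214756866693 amp 3.1977991939089225 max at deg -170.25276200903556 rms 0.3510037788638106
[[63.1, -5.7, -5.9], [93.0, -4.8, -4.3], [124.6, -2.6, -2.6], [156.5, -0.8, -1.3], [-171.1, -1.0, -0.8], [-138.2, -1.7, -1.2], [-105.4, -2.0, -2.6], [-73.2, -4.4, -4.4], [-41.6, -6.3, -6.0], [-11.2, -7.0, -6.9], [17.5, -6.8, -7.1]]
const -3.9465161690819164 amp 3.190774053743329 max at deg -171.16811782440632 rms 0.356761469498035
[[64.2, -5.6, -5.8], [94.1, -4.7, -4.2], [125.3, -2.5, -2.5], [156.7, -0.7, -1.2], [-171.5, -1.0, -0.8], [-139.2, -1.7, -1.2], [-106.5, -2.0, -2.6], [-74.1, -4.4, -4.3], [-42.1, -6.3, -6.0], [-11.2, -7.0, -6.9], [18.1, -6.8, -7.1]]
```

The fit is clean: drag 0.178 N·m, imbalance 0.144 N·m, residual 0.36 N. It puts the heavy side straight down at crank θ≈-81°. Turning back that way gives a reverse check.

```bash
sed -i 's/^C_LAT=.*/C_LAT=-75.0; C_Z=131.8/; s/"log.txt"/"log2.txt"/' h.py; python3 -c "
from h import *
arc(-6,10,log=False)"
```

```text
t 18.43 th 18.1 rad 45.1 Ft(on tool,+theta) -6.76 Fr -2.46 Fx 2.11 sx 498.7 op 0.199
rot [-0.004  0.006 -0.013] dz to 497.8: -0.9
[(np.float64(-1.1), np.float64(4.6)), (np.float64(-0.7), np.float64(4.7)), (np.float64(-0.3), np.float64(4.7)), (np.float64(0.2), np.float64(4.7)), (np.float64(0.7), np.float64(4.7)), (np.float64(1.2), np.float64(4.6)), (np.float64(1.7), np.float64(4.4)), (np.float64(2.1), np.float64(4.2)), (np.float64(2.6), np.float64(4.0)), (np.float64(3.0), np.float64(3.7))]
```

Emit:
jog_arm(
  deltas=[-1.1,4.6,0,0,0.006,-0.013,0,-0.7,4.7,0,0,0,0,0,-0.3,4.7,0,0,0,0,0,0.2,4.7,0,0,0,0,0],
)

```text
t: 18.92
eef_pos: [502.3, 37.9, 347.9]
tcp_rot: [-0.728, 1.567, -0.511]
ft_force: [1.2, -0.6, -0.8]
opening: 0.201
```

```bash
python3 -c "
from h import *
arc(-6,6)"
```

```text
t 18.93 th -1.4 rad 45.1 Ft(on tool,+theta) 0.85 Fr -0.79 Fx 1.05 sx 498.8 op 0.201
rot [-0.005  0.003  0.003] dz to 497.8: -1.0
[(np.float64(0.5), np.float64(4.7)), (np.float64(0.8), np.float64(4.6)), (np.float64(1.3), np.float64(4.5)), (np.float64(1.8), np.float64(4.4)), (np.float64(2.2), np.float64(4.1)), (np.float64(2.7), np.float64(3.9))]
```

Measured 0.85 N against about 0.8 predicted. Continuing.

Emit:
jog_arm(
  deltas=[0.5,4.7,0,0,0,0,0,0.8,4.6,0,0,0,0,0,1.3,4.5,0,0,0,0,0,1.8,4.4,0,0,0,0,0,2.2,4.1,0,0,0,0,0],
)

```text
t: 19.55
eef_pos: [497.2, 60.8, 340.8]
tcp_rot: [-0.85, 1.566, -0.633]
ft_force: [2.5, -3.9, -3.7]
opening: 0.202
```

```bash
python3 -c "
from h import *
arc(-6,6)"
```

```text
t 19.55 th -32.7 rad 45.2 Ft(on tool,+theta) 1.63 Fr -5.47 Fx 1.63 sx 499.0 op 0.202
rot [-0.005  0.003  0.004] dz to 497.8: -1.2
[(np.float64(2.9), np.float64(3.7)), (np.float64(3.1), np.float64(3.5)), (np.float64(3.5), np.float64(3.2)), (np.float64(3.8), np.float64(2.8)), (np.float64(4.1), np.float64(2.4)), (np.float64(4.3), np.float64(1.9))]
```

Emit:
jog_arm(
  deltas=[2.8,3.6,0,0,0,0,0,3.2,3.3,0,0,0,0,0,3.6,3.0,0,0,0,0,0,3.9,2.6,0,0,0,0,0,4.2,2.2,0,0,0,0,0],
)

```text
t: 20.18
eef_pos: [493.7, 76.5, 322.5]
tcp_rot: [-0.709, 1.566, -0.493]
ft_force: [0.9, -0.8, 2.8]
opening: 0.201
```

```bash
python3 -c "
from h import *
arc(-6,6)"
```

```text
t 20.18 th -64.1 rad 45.1 Ft(on tool,+theta) 2.96 Fr 0.39 Fx 0.75 sx 499.0 op 0.201
rot [-0.005  0.004  0.003] dz to 497.8: -1.2
[(np.float64(4.4), np.float64(1.7)), (np.float64(4.5), np.float64(1.4)), (np.float64(4.6), np.float64(0.9)), (np.float64(4.7), np.float64(0.4)), (np.float64(4.7), np.float64(-0.1)), (np.float64(4.7), np.float64(-0.6))]
```

The reverse readings (1.63 and 2.96 N) match the predictions (1.56 and 3.02). Moving the last 17° and settling.

Emit:
jog_arm(
  deltas=[4.4,1.7,0,0,0,0,0,4.5,1.3,0,0,0,0,0,4.3,0.9,0,0,0,0,0],
)

```text
t: 20.55
eef_pos: [492.8, 80.6, 308.5]
tcp_rot: [-0.703, 1.566, -0.486]
ft_force: [0.7, -3.1, 3.8]
opening: 0.202
```

```bash
python3 -c "
from h import *
arc(-2,2)"
```

```text
t 20.55 th -82.8 rad 45.1 Ft(on tool,+theta) 4.15 Fr -2.72 Fx 0.03 sx 499.1 op 0.202
rot [-0.005  0.004  0.003] dz to 497.8: -1.3
[(np.float64(1.6), np.float64(0.1)), (np.float64(1.6), np.float64(0.1))]
```

Emit:
jog_arm(
  deltas=[0,0,0,0,0,0,0,0,0,0,0,0,0,0,0,0,0,0,0,0,0,0,0,0,0,0,0,0],
)

```text
t: 21.05
eef_pos: [492.9, 80.6, 307.9]
tcp_rot: [-0.744, 1.567, -0.527]
ft_force: [0.9, -0.5, 0.7]
opening: 0.205
```

```bash
python3 - <<'E'
from h import *
arc(-2,2)
A=np.array([json.loads(l) for f in("log.txt","log2.txt") for l in open(f)]); d=np.array([-1]*12+[1]*(len(A)-12)); A=A[1:-1];d=d[1:-1]
P=np.c_[A[:,5:8]@sy,A[:,7]]; th=np.arctan2(-(P[:,0]+75.),P[:,1]-131.8); F=A[:,2:5]; Ft=F@sy*-np.cos(th)-F[:,2]*np.sin(th)
M=np.c_[d,np.cos(th),np.sin(th)]; k=np.linalg.lstsq(M,Ft,rcond=None)[0]; print(k, "heavy-down theta",np.degrees(np.arctan2(-k[2],-k[1]))-90,"rms",np.std(Ft-M@k),d.tolist())
s=env.state(); print(np.abs(s["qvel"]).max())
a=cam("side");b=cam("top");w=cam("wrist"); crop(a,"side9.png",290,120,410,240,5); cv2.imwrite("pics/w9.png",w["image"][:,:,::-1]);cv2.imwrite("pics/top9.png",b["image"][:,:,::-1])
E
```

```text
t 21.05 th -83.5 rad 45.1 Ft(on tool,+theta) 0.74 Fr -0.61 Fx 0.78 sx 499.0 op 0.205
rot [-0.005  0.003  0.003] dz to 497.8: -1.2
[(np.float64(1.6), np.float64(0.1)), (np.float64(1.6), np.float64(0.1))]
[ 3.95599759 -3.14398474 -0.50344997] heavy-down theta -80.90239511526742 rms 0.3068302366346599 [-1, -1, -1, -1, -1, -1, -1, -1, -1, -1, -1, 1, 1, 1, 1]
0.0019393762621620157
```

View pics/side9.png

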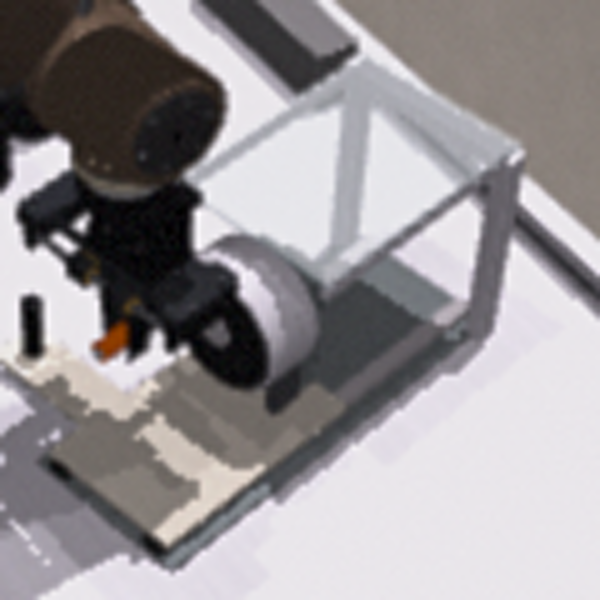

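View pics/w9.png

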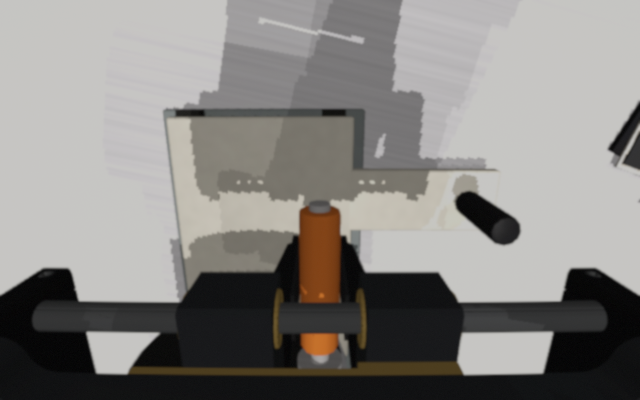

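View pics/top9.png

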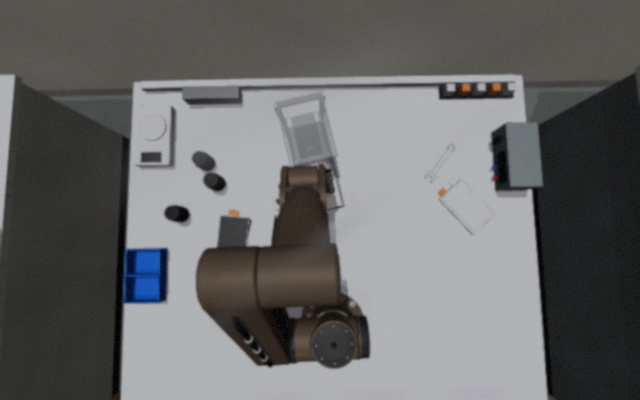

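The gripper is closed on the handle (320,270 in the wrist view), the carriage front edge is against the stops (190,112 and 333,112), and the bystanders look unmoved in the top view. θ is -83.5° against the fitted -80.9°, well inside the tolerance. Handing in.

```bash
python3 -c "
from h import *
print(env.job_done())"
```

```text
the job is handed in; nothing more can be done
None
```

I pulled the carriage out to its front stop, found the roller's heavy side, and handed the job in holding the orange handle with that side down. No verdict came back, so the result rests on my own checks.

- **Carriage:** I pulled it about 128 mm by the post until the force jumped to 33 N. The last wrist picture shows the plate's front edge at the stops. I had no direct reading of the carriage joint.
- **Heavy side:** One full turn plus a partial turn back gave a fitted drag of 0.178 N·m and an imbalance of about 0.14 N·m. The scatter was 0.3 N, and both figures match the values you gave. The fit puts the heavy side straight down when the crank is at -80.9° from the top (measured positive towards the stand's right side).
- **Final hold:** The crank rests at -83.5°, about 2.6° from the fitted angle and well inside the 20° allowed. The jaws are closed at 19 mm on the 20 mm handle, the arm is at rest, and the residual force is about 1 N. I did not measure the grip force on the handle.
- **Bystanders:** The jars, cell and wrench look unmoved in the last top view. The plates are partly hidden by the arm there, but what shows has not shifted.
- **Disagreement:** The image-based axle position was about 2 mm off the circle the handle actually followed, in both side offset and height. I used the fitted circle instead, which gave a 45.0 mm radius. The time was about 21 s of the 72 s allowed.

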